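# Release and lift a latched battery cassette from its charging dock

### The arm

A 6-joint arm with a two-finger parallel gripper is mounted at the origin on the work surface. World frame = base frame: x ahead of the robot, y to its left, z up, the work surface at z = 0. Lengths are in m, angles in rad, forces in N, time in s.
With the tool pointing down it reaches from about 0.25 to 0.775 m from the base axis. Payload 4 kg.
Tool frame: the origin (TCP) lies on the centre line of the jaws, within the pads' length; the fingertips stand 25 mm ahead of it and the grasp point (between the pads) lies 6 mm ahead of it; z points along the fingers, y is the line along which they close (so a half turn about z gives the same grasp; the last joint's range is limited). The gripper opens to 94 mm and grips with 3 to 60 N. Pads are 16 mm wide; open, the fingers measure 119 mm over their backs; the gripper's body (75 mm by 177 mm) begins 78 mm behind the grasp point.
Start: joints at [1.097, 0.087, 1.371, -0, 1.684, -0.103], TCP at [0.199, 0.513, 0.231] pointing down, gripper open.
Joint ranges: [-3.1, 3.1], [-0.76, 2.03], [0.27, 2.55], [-1.08, 4.22], [0.17, 2.65], [-2.57, 2.57]. Speed limits (rad/s): [2.79, 2.79, 3.14, 3.14, 3.14, 3.14].

### API

Orientations are given as [roll, pitch, yaw] about the fixed x, y, z axes, in that order (R = Rz(yaw) Ry(pitch) Rx(roll)).
In Python, from bench import robot, imaging gives the robot as it stands. The module is installed in compiled form; this text tells all that it offers.
- The arm moves only by the tool drive_tool, never from a script. Its argument "series" is a list of rows, each a list of 3 entries, a list of its own where there are three numbers: the finger opening in m, from 0 to 0.094, then the shift along the tool's x, y, z in m, then the turn, a rotation vector about the tool's x, y, z in rad. A call has 1 to 5 rows; each row is the pose to reach, as a shift and turn from the pose commanded when the call began, along the tool's axes at that moment; what a row does not reach only later rows make up. A row lasts 1/8 s, in which the tool goes at most 62.5 mm and 10.7 degrees, less where a joint would pass 70% of its speed; a pose out of reach is approached as far as the arm can. A call with a gripper value outside its range is refused whole. The fingers move at their own pace and stop on an object; the grip force is fixed at half the most. Time passes only in rows, so rows that repeat a pose let the fingers close. It gives the time, the measured TCP pose, the force, the opening and the grip force at its end, in the units of the state.
- robot.get_obs(): the state, without advancing time (a new reading comes with each control period).
- imaging.snapshot(name): name is "scene" or "side" or "wrist"; returns the picture (400x640x3 uint8, red, green, blue); there is no depth.
- imaging.get_calibration(name): a dict with "intrinsics" (3x3 intrinsics, pixels), "position" and "rotation" of the camera in the world. Camera axes: x right, y up, looking along -z (the intrinsics and any distortion apply to the point x, -y, -z); pixel columns grow to the right and rows downward; lengths in m; the calibration is good to about 2 mm. A picture is of the moment at which its call begins: read the wrist's pose just before it. get_calibration takes no time and is no camera call; for the wrist camera it gives the pose at the moment of the call.
- robot.close_job(): hands the job in; it is judged then, once.
The state is a dict: "time": time; "joint_positions": joint angles; "qvel": joint speeds; "joint_torque": joint torques, N m; "tool_pos": TCP position; "ee_rot": TCP orientation; "wrist_force": force on the tool from outside, world axes, zero at the start; "wrist_torque": the same for the moment, N m; "width": finger opening in m; "finger_force": force on a finger pad.
Only numpy, scipy, OpenCV 4.12 (cv2) and the standard library are available. Lean on these libraries where they do the work, as an engineer would, in place of code of your own. Each camera call takes 0.05 s, during which the arm holds its last target. There are 200 camera calls.

### The job

Flick the clear hinged dust cap of the charging dock right back, then pinch the battery cassette's two side catches together so that it unlocks, and lift it straight up out of the dock. Finish while holding it: still pinched by both catches, upright and still above its dock, its underside at least 15 cm (say 20 cm) above the bench, the cap left open. Do not knock the round cells or the other tools on the bench about.

Things in the scene. Friction and masses are not known exactly. Their poses are not given: they have to be found in the camera images.
- dock: charging dock, fixed: black block, x -46 to +50, y +-40, 40 mm high, pocket in its middle for the cassette. Origin on the bench under the pocket's centre; x points from its front (indicator panel, roughly facing the robot) to its back (hinge side), y along the catches' pinch line, z up. Two hinge posts at the back: x 37 to 47, y +-24 to +-32, up to z 86.
- cap (a joint): angle of the clear hinged dust cap: 0 shut, 2.8 fully back at its stop; 35 g, turns easily; let go below about 1.45 it falls shut, beyond 1.75 it falls fully back. Shut: 3 mm roof, x -36 to +42, y +-36, z 82 to 85 mm in the dock frame; 3 mm cheeks hang from it over the catches (inner faces y +-33, x -34 to +12, z 52 to 82), so they cannot be reached until it is open. No front wall.
- cap_tab (a point): top middle of the upright grey tab on the cap's front edge; shut: x -32, y 0, z 111 mm in the dock frame. Tab 28 wide (y), 8 thick (x, front face flush with the roof's edge), 26 mm high above the roof. Pinched across its 28 mm width it can pivot between the fingers while the cap is carried over in an arc about the hinge. A level push on it jams while the cap is nearly shut: lift it.
- cap_hinge (a point): middle of the cap's hinge line, which runs along the dock's y at x +42, z 83.5 mm in the dock frame; opening lifts the front edge and carries it to the back. Fully open the cap reaches 130 mm behind the dock's origin and 140 mm above the bench.
- pack: battery cassette, loose, upright grey block 56 (x) x 36 (y) x 72 mm tall, about 0.2 to 0.4 kg; origin at the centre of its underside, axes as the dock's. Seated, its underside is 6 mm above the bench, in the dock's 34 mm deep pocket (1 mm clearance), locked by the teeth of its two side catches; 38 mm of it show above the dock.
- catch_left (a joint): how far the catch on the cassette's +y side is pressed in, m: 0 sprung out, 0.006 fully in (spring about 2 N to start, 7 N fully in). Its tooth clears the dock's ledge at about 0.0035; until both are in, the cassette cannot be lifted. It springs out when let go.
- catch_right (a joint): the same for the catch on the -y side
- catch_left_pad (a point): middle of the outer face of the +y catch's ribbed black button: 22 wide (x), 26 mm tall, at y +27, z 55 mm in the cassette frame when out (button z 42 to 68; seated, 48 to 74 mm above the bench). Over both buttons 54 mm out, 42 mm fully in, still 3 mm proud of the cassette's sides. Hold the cassette by these buttons; 40 N is ample.
- catch_right_pad (a point): the same for the -y catch, at y -27
- cell_charger: a round-cell charger: low black block 96 x 84 x 36 mm with two grey round cells standing in it and no cap; fixed; origin under its centre. Not part of the job.
- cell_a: round grey cell, diameter 26, 64 mm tall, standing in the round-cell charger (reaches 70 mm above the bench); leave alone
- cell_b: round grey cell like cell_a, the other socket; leave alone
- bit_jar: round screwdriver-bit holder, 48 mm diameter, 48 mm tall with bits, origin under its centre; leave alone
- driver_a: screwdriver 170 mm long lying on the bench, 26 mm thick handle; leave alone
- driver_b: screwdriver 190 mm long lying on the bench, 26 mm thick handle; leave alone
- tin: round tin, 64 mm diameter, 50 mm tall, origin under its centre; leave alone
- tweezers: steel tweezers 125 mm long lying on the bench, 7 mm thick; leave alone
Mind the look-alikes: they are no part of the job. Leave any purple look-alike of the dock alone.

How it is judged:
By the outcome, as a careful person would: the job done as asked, in the order asked, and still so for the second after the job is handed in, while the arm keeps its last pose, push and grip.
It also fails if it takes over 51 s, if anything falls off the work surface, if the arm or the gripper's body presses on something with over 40 N, if the wrist force passes 120 N, or if a joint passes its speed limit or range.

## Working session

There is one attempt and no reset: what is moved stays moved. The work goes in short steps, Python scripts to look and compute and a tool call to move; the robot and the scene stay as the last step left them, time stands still between calls to the robot, and variables do not carry over. Pictures are saved under pics/ and viewed, at most 10 in all, crops included, and the job is handed in when it is done.

Besides the shell and the picture viewer there is one more tool, called after "Request:" by a JSON object that holds its "method" and its "body", one argument or row to a line. drive_tool: Moves the arm, as the interface text tells. Its arguments: {"type":"object","properties":{"series":{"type":"array"}},"required":["series"]}

```bash
mkdir -p pics; cat > h.py <<'E'
import numpy as np,cv2
from bench import robot,imaging
def ray(c,u,v):
    K=np.array(c["intrinsics"]);p=np.linalg.solve(K,[u,v,1.]);return np.array(c["position"]),np.array(c["rotation"])@np.array([p[0],-p[1],-p[2]])
def onz(c,u,v,z):
    o,d=ray(c,u,v);return o+d*(z-o[2])/d[2]
def two(c1,p1,c2,p2):
    o1,d1=ray(c1,*p1);o2,d2=ray(c2,*p2)
    s=np.linalg.lstsq(np.c_[d1,-d2],o2-o1,rcond=None)[0];a=o1+s[0]*d1;b=o2+s[1]*d2
    return (a+b)/2,np.linalg.norm(a-b)
def proj(c,P):
    q=np.array(c["rotation"]).T@(np.array(P)-np.array(c["position"]));q=np.array(c["intrinsics"])@[q[0],-q[1],-q[2]];return q[:2]/q[2]
E
python3 - <<'E'
from h import *
o=robot.get_obs();print({k:np.round(v,3) for k,v in o.items()})
for n in("scene","side"):
    im=imaging.snapshot(n);cv2.imwrite(f"pics/{n}0.png",im[...,::-1]);c=imaging.get_calibration(n);print(n,{k:np.round(v,3).tolist() if not isinstance(v,str) else v for k,v in c.items()})
a=[cv2.imread(f"pics/{n}0.png") for n in("scene","side")]
E
```

```text
{'time': np.float64(0.0), 'joint_positions': array([ 1.097,  0.088,  1.372,  0.   ,  1.684, -0.103]), 'qvel': array([ 0.   , -0.001, -0.   , -0.   ,  0.001, -0.001]), 'joint_torque': array([-3.0000e-03, -3.4018e+01, -3.0242e+01,  7.1000e-02,  3.3000e-02,
       -0.0000e+00]), 'tool_pos': array([0.199, 0.512, 0.229]), 'ee_rot': array([-3.139, -0.   ,  2.771]), 'wrist_force': array([0.02 , 0.297, 0.436]), 'wrist_torque': array([ 0.039,  0.038, -0.013]), 'finger_force': np.float64(0.0), 'width': np.float64(0.094)}
scene {'intrinsics': [[479.697, 0.0, 328.459], [0.0, 479.697, 202.394], [0.0, 0.0, 1.0]], 'position': [1.241, -0.812, 0.974], 'rotation': [0.889, -0.01, 0.737]}
side {'intrinsics': [[423.266, 0.0, 315.812], [0.0, 423.266, 199.726], [0.0, 0.0, 1.0]], 'position': [0.233, -0.779, 0.606], 'rotation': [1.021, -0.025, -0.358]}
```

View pics/scene0.png

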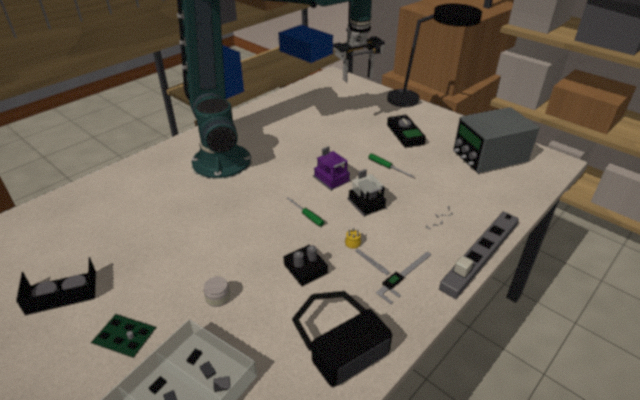

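View pics/side0.png

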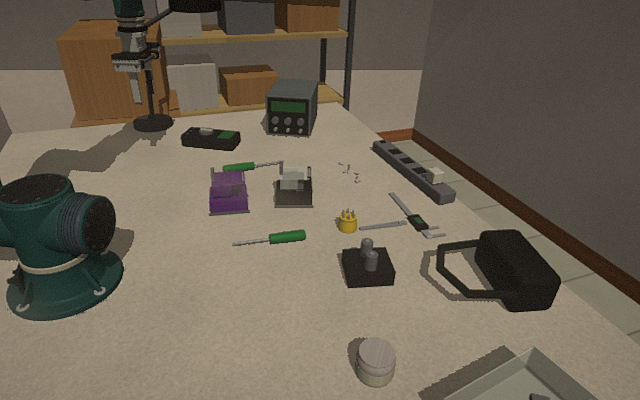

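Candidates, by scene-camera pixel: the black dock with a clear cap at (367,195), the purple look-alike at (332,170), and the cell charger at (306,263). I choose the black dock, which is at (294,187) in the side view, and will check it in one close crop.

```bash
sed -i '2a from scipy.spatial.transform import Rotation as R' h.py; sed -i 's/np.array(c\["rotation"\])/R.from_euler("xyz",c["rotation"]).as_matrix()/g' h.py
python3 - <<'E'
from h import *
a=cv2.imread("pics/scene0.png")[155:225,335:400];b=cv2.imread("pics/side0.png")[150:220,262:327]
f=lambda x:cv2.resize(x,(390,420),interpolation=cv2.INTER_CUBIC)
cv2.imwrite("pics/crop0.png",np.hstack([f(a),f(b)]))
s=imaging.get_calibration("scene");d=imaging.get_calibration("side")
print(onz(s,367,197,.04),onz(d,294,190,.04), onz(s,332,172,.04))
print(proj(s,[0,0,0]),proj(d,[0.199,.512,.229]))
E
```

```text
[0.54508895 0.14950713 0.04      ] [0.5318327  0.14760795 0.04      ] [0.37460717 0.17512552 0.04      ]
[221.80748509 160.48256272] [143.85749016  90.20579137]
```

View pics/crop0.png

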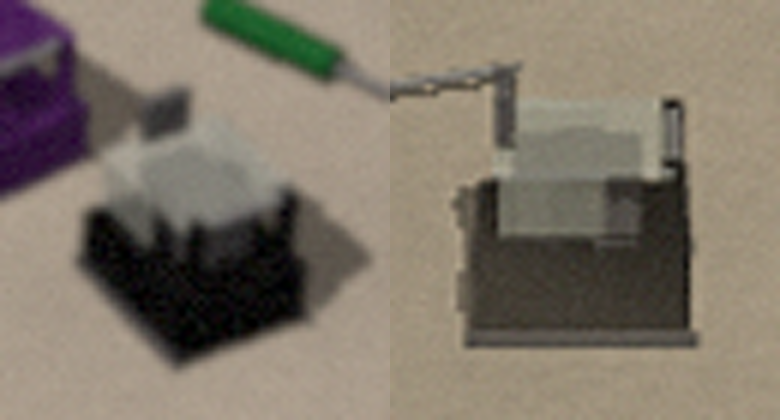

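```bash
python3 - <<'E'
from h import *
s=imaging.get_calibration("scene");d=imaging.get_calibration("side")
print("tab",two(s,(363.3,170),d,(281.2,161.2)))
for p in[(348.3,199.2),(365,215.8),(385.8,208)]:print("sc",onz(s,*p,0))
for p in[(267.5+7,207.5),(313.3,207.5)]:print("sd",onz(d,*p,0))
E
```

```text
tab (array([0.50622099, 0.17287945, 0.11500519]), np.float64(0.0038398442263489203))
sc [0.4779138 0.140186  0.       ]
sc [0.56979724 0.11250274 0.        ]
sc [5.94431721e-01 1.87361586e-01 1.11022302e-16]
sd [0.47535717 0.14124042 0.        ]
sd [0.57319014 0.10894922 0.        ]
```

The crop confirms the choice: a black dock with a clear cap. The tab is at its left end, at scene (363,170) and side (281,161), so its front faces the robot. The dock origin comes out at about (0.535, 0.164) with yaw about -0.31. Next I move above the tab.

Request:
{"method": "drive_tool", "body": {
  "series": [
    [0.094,[-0.05,-0.025,0],[0,0,-0.01]],
    [0.094,[-0.1,-0.05,0],[0,0,-0.02]],
    [0.094,[-0.15,-0.075,0],[0,0,-0.03]],
    [0.094,[-0.2,-0.1,0],[0,0,-0.045]],
    [0.094,[-0.25,-0.126,0],[0,0,-0.06]]
  ]
}}

```text
time: 0.72
tool_pos: [0.3874, 0.3031, 0.23]
ee_rot: [-3.141, -0.0, 2.832]
wrist_force: [0.5, -0.1, -0.4]
width: 0.0942
finger_force: 0.0
```

Request:
{"method": "drive_tool", "body": {
  "series": [
    [0.094,[-0.05,-0.03,0],[0,0,0]],
    [0.094,[-0.1,-0.05,0],[0,0,0]],
    [0.094,[-0.14,-0.075,0],[0,0,0]],
    [0.094,[-0.15,-0.09,0],[0,0,0]],
    [0.094,[-0.15,-0.09,0],[0,0,0]]
  ]
}}

```text
time: 1.35
tool_pos: [0.5016, 0.1725, 0.23]
ee_rot: [-3.142, -0.001, 2.829]
wrist_force: [0.4, 0.1, -0.2]
width: 0.0937
finger_force: 0.0
```

```bash
python3 - <<'E'
from h import *
o=robot.get_obs();print(o["time"],np.round(o["tool_pos"],4),np.round(o["ee_rot"],4),np.round(o["wrist_force"],2))
c=imaging.get_calibration("wrist");im=imaging.snapshot("wrist");cv2.imwrite("pics/w1.png",im[...,::-1]);print(c)
E
```

```text
1.35 [0.5016 0.1725 0.23  ] [-3.1415e+00 -1.4000e-03  2.8290e+00] [ 0.43  0.05 -0.2 ]
{'intrinsics': array([[282.9239842 ,   0.        , 320.51630724],
       [  0.        , 282.9239842 , 199.4295664 ],
       [  0.        ,   0.        ,   1.        ]]), 'position': array([0.42565082, 0.19826847, 0.38394943]), 'rotation': array([-2.77692038e-01,  8.97923512e-04,  1.25850438e+00])}
```

View pics/w1.png

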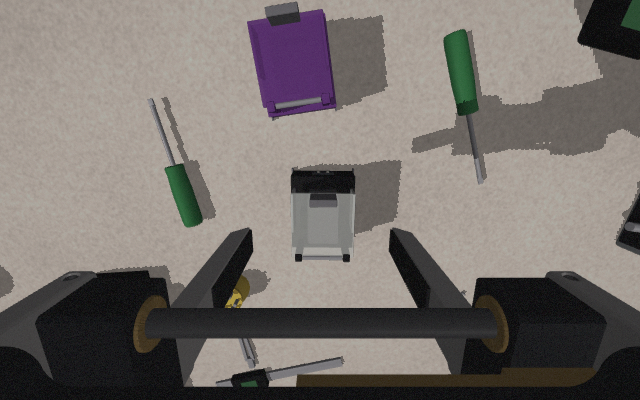

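```bash
python3 - <<'E'
from h import *
a=cv2.imread("pics/w1.png")[164:269,285:363];cv2.imwrite("pics/w1c.png",cv2.resize(a,None,fx=5.5,fy=5.5,interpolation=cv2.INTER_CUBIC))
E
```

```text
(no output)
```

View pics/w1c.png

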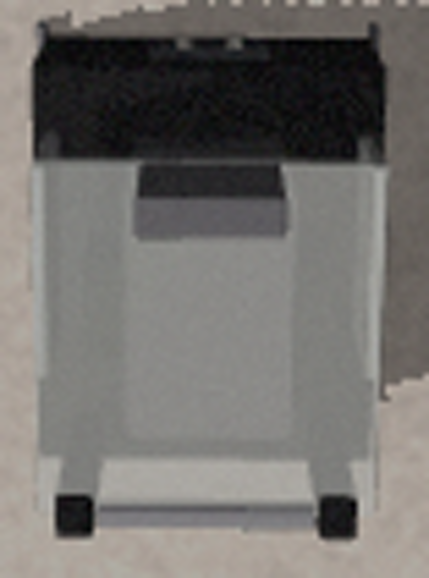

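The crop shows the cap square-on. The tab's top face is centred at about (323.3,203.6), the hinge post tops are at (298.6,257.6) and (346.3,257.6), and the roof's front edge is at row 193.

```bash
python3 - <<'E'
from h import *
c=imaging.get_calibration("wrist");o=robot.get_obs();print(np.round(o["tool_pos"],4),o["ee_rot"])
t=onz(c,323.3,203.6,.111);a=onz(c,298.6,257.6,.086);b=onz(c,346.3,257.6,.086);f=onz(c,323.2,193.1,.085)
print(t,a,b,f)
h=(a+b)/2;y=np.arctan2(*(b-a)[:2][::-1])-np.pi/2;y2=np.arctan2(*(h-t)[:2][::-1]);print(y,y2,np.linalg.norm(b-a),np.linalg.norm((h-t)[:2]))
for yy in(y,y2):
  u=np.array([np.cos(yy),np.sin(yy)]);print("origin",h[:2]-.042*u,t[:2]+.032*u,f[:2]+.036*u)
T=R.from_euler("xyz",o["ee_rot"]).as_matrix();print("tab in tool",T.T@(t-o["tool_pos"]))
E
```

```text
[0.5013 0.1734 0.2303] [ 3.14108683e+00 -1.04760569e-03  2.83056548e+00]
[0.50442224 0.17644519 0.111     ] [0.56545201 0.12708866 0.086     ] [0.58242353 0.17996965 0.086     ] [0.50051034 0.17782437 0.085     ]
-0.3105535993834092 -0.3184349837054094 0.055537665710564094 0.07319530728162515
origin [0.53394686 0.16636376] [0.53489151 0.16666644] [0.53478827 0.16682328]
origin [0.53404926 0.16667854] [0.53481349 0.16642661] [0.5347005  0.16655347]
tab in tool [-0.00217175  0.00379327  0.1193233 ]
```

Request:
{"method": "drive_tool", "body": {
  "series": [
    [0.06,[-0.002,0.004,0.04],[0,0,0]],
    [0.06,[-0.002,0.004,0.08],[0,0,0]],
    [0.06,[-0.002,0.004,0.105],[0,0,0]],
    [0.06,[-0.002,0.004,0.115],[0,0,0]],
    [0.06,[-0.002,0.004,0.115],[0,0,0]]
  ]
}}

```text
time: 2.02
tool_pos: [0.5044, 0.1772, 0.1155]
ee_rot: [3.141, -0.001, 2.832]
wrist_force: [-0.4, -0.5, 0.8]
width: 0.0602
finger_force: 0.0
```

Request:
{"method": "drive_tool", "body": {
  "series": [
    [0.01,[0,0,0],[0,0,0]],
    [0.01,[0,0,0],[0,0,0]],
    [0.01,[0,0,0],[0,0,0]],
    [0.01,[0,0,0],[0,0,0]],
    [0.01,[0,0,0],[0,0,0]]
  ]
}}

```text
time: 2.65
tool_pos: [0.5048, 0.1743, 0.1162]
ee_rot: [-3.138, 0.001, 2.83]
wrist_force: [-2.1, -4.4, 3.2]
width: 0.0277
finger_force: 30.0
```

Request:
{"method": "drive_tool", "body": {
  "series": [
    [0.01,[-0.005,-0.002,-0.014],[0,0,0]],
    [0.01,[-0.0125,-0.003,-0.0275],[0,0,0]],
    [0.01,[-0.023,-0.003,-0.0385],[0,0,0]],
    [0.01,[-0.035,-0.003,-0.048],[0,0,0]],
    [0.01,[-0.0485,-0.003,-0.054],[0,0,0]]
  ]
}}

```text
time: 3.28
tool_pos: [0.5507, 0.1587, 0.1704]
ee_rot: [3.141, -0.001, 2.831]
wrist_force: [-2.9, 0.5, -2.0]
width: 0.0276
finger_force: 30.0
```

Request:
{"method": "drive_tool", "body": {
  "series": [
    [0.01,[-0.015,0,-0.0035],[0,0,0]],
    [0.01,[-0.03,0,-0.004],[0,0,0]],
    [0.01,[-0.045,0,-0.0015],[0,0,0]],
    [0.01,[-0.059,0,0.0035],[0,0,0]],
    [0.01,[-0.072,0,0.0115],[0,0,0]]
  ]
}}

```text
time: 3.9
tool_pos: [0.6211, 0.1353, 0.1588]
ee_rot: [3.142, 0.004, 2.83]
wrist_force: [0.5, -2.1, 3.8]
width: 0.0274
finger_force: 30.0
```

```bash
python3 - <<'E'
from h import *
f=lambda n:imaging.snapshot(n)[...,::-1]
a=f("scene")[130:230,320:420];b=f("side")[120:220,245:345];cv2.imwrite("pics/c2.png",cv2.resize(np.hstack([a,b]),None,fx=4,fy=4,interpolation=cv2.INTER_CUBIC))
E
```

```text
(no output)
```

View pics/c2.png

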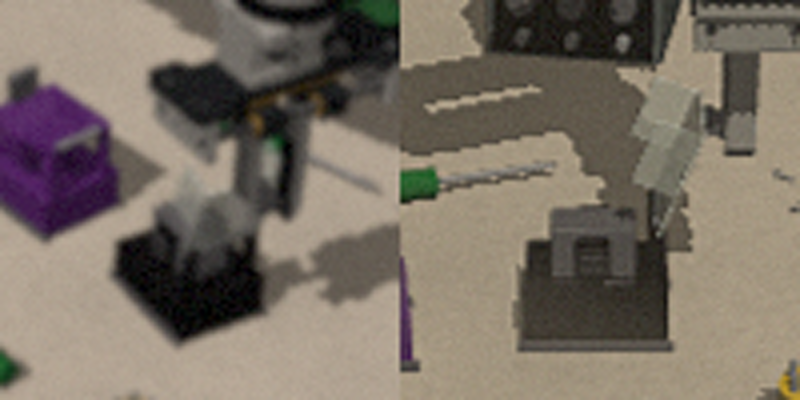

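The side crop shows the cap past upright, leaning back, with the tab still pinched and the catches exposed. I release it, then retreat back and up.

Request:
{"method": "drive_tool", "body": {
  "series": [
    [0.05,[0,0,0],[0,0,0]],
    [0.05,[-0.005,0,0.002],[0,0,0]],
    [0.05,[-0.015,0,0.0],[0,0,0]],
    [0.05,[-0.025,0,-0.03],[0,0,0]],
    [0.05,[-0.025,0,-0.08],[0,0,0]]
  ]
}}

```text
time: 4.62
tool_pos: [0.6425, 0.1284, 0.2353]
ee_rot: [-3.139, -0.006, 2.83]
wrist_force: [-0.4, 1.0, 0.2]
width: 0.0503
finger_force: 0.0
```

Request:
{"method": "drive_tool", "body": {
  "series": [
    [0.08,[0.04,0,0],[0,0,0]],
    [0.08,[0.08,0,0],[0,0,0]],
    [0.08,[0.11,0,0],[0,0,0]],
    [0.08,[0.11,0,0],[0,0,0]]
  ]
}}

```text
time: 5.12
tool_pos: [0.5372, 0.1632, 0.2387]
ee_rot: [3.141, 0.001, 2.833]
wrist_force: [1.1, -0.2, -0.3]
width: 0.0794
finger_force: 0.0
```

```bash
python3 - <<'E'
from h import *
o=robot.get_obs();print(o["time"],np.round(o["tool_pos"],4),np.round(o["ee_rot"],4))
c=imaging.get_calibration("wrist");im=imaging.snapshot("wrist")[...,::-1];cv2.imwrite("pics/w3.png",im)
u=np.array([np.cos(-.3125),np.sin(-.3125)]);p=proj(c,[.5345,.1665,.078]);print("pack top predicted",p)
b=imaging.snapshot("side")[...,::-1][120:220,245:345]
x,y=p.astype(int);x0,y0=x-50,y-50
cv2.imwrite("pics/c3.png",np.hstack([cv2.resize(im[y0:y0+100,x0:x0+100],(500,500),interpolation=2),cv2.resize(b,(300,500))]));print(x0,y0)
E
```

```text
5.125 [0.5372 0.1632 0.2387] [3.1408e+00 1.0000e-03 2.8326e+00]
pack top predicted [321.59421855 188.11501654]
271 138
```

View pics/c3.png

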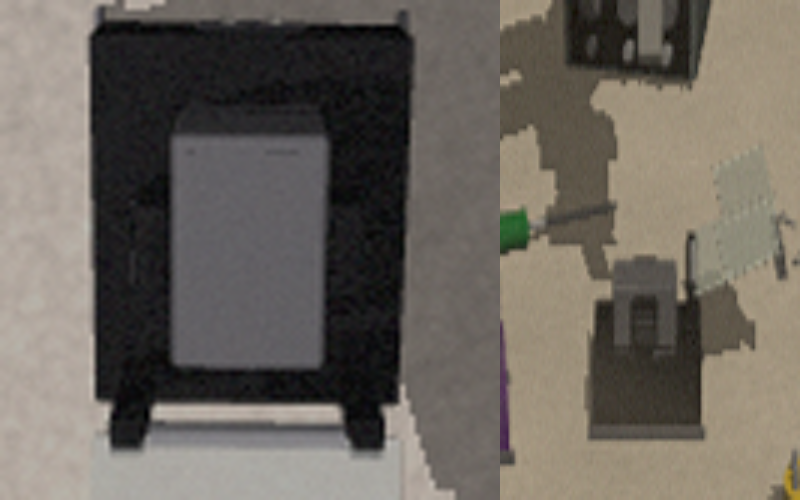

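The cap is fully back. The pack top is centred at crop (249,251), which is pixel (320.8,188.3), less than 1 mm from the prediction. I go down over the catches.

Request:
{"method": "drive_tool", "body": {
  "series": [
    [0.08,[0.0035,0.0015,0.045],[0,0,0]],
    [0.08,[0.0035,0.0015,0.09],[0,0,0]],
    [0.08,[0.0035,0.0015,0.13],[0,0,0]],
    [0.08,[0.0035,0.0015,0.155],[0,0,0]],
    [0.08,[0.0035,0.0015,0.165],[0,0,0]]
  ]
}}

```text
time: 5.85
tool_pos: [0.535, 0.1643, 0.0704]
ee_rot: [-3.14, -0.003, 2.83]
wrist_force: [0.1, 0.6, 0.1]
width: 0.0798
finger_force: 0.0
```

Request:
{"method": "drive_tool", "body": {
  "series": [
    [0.08,[0,0,0.001],[0,0,0]],
    [0.03,[0,0,0.001],[0,0,0]],
    [0.03,[0,0,0.001],[0,0,0]],
    [0.03,[0,0,0.001],[0,0,0]],
    [0.03,[0,0,0.001],[0,0,0]]
  ]
}}

```text
time: 6.48
tool_pos: [0.5356, 0.1647, 0.0731]
ee_rot: [3.141, 0.002, 2.831]
wrist_force: [0.3, -1.9, 4.3]
width: 0.0433
finger_force: 6.6
```

Request:
{"method": "drive_tool", "body": {
  "series": [
    [0.03,[0,0,0],[0,0,0]],
    [0.03,[0,0,0],[0,0,0]],
    [0.03,[0,0,0],[0,0,0]]
  ]
}}

```text
time: 6.85
tool_pos: [0.5356, 0.1642, 0.0735]
ee_rot: [-3.141, 0.002, 2.831]
wrist_force: [-1.4, -3.0, 6.6]
width: 0.0394
finger_force: 30.0
```

The width reads 39.4 mm where 42 was expected, and the tool rose a little, so I check before lifting.

```bash
python3 - <<'E'
from h import *
o=robot.get_obs();print({k:np.round(o[k],4) for k in("time","tool_pos","ee_rot","width","finger_force","wrist_force","wrist_torque")})
w=imaging.snapshot("wrist")[...,::-1][130:280,220:420];b=imaging.snapshot("side")[...,::-1][130:220,255:345]
cv2.imwrite("pics/c4.png",np.hstack([cv2.resize(w,(480,360),interpolation=2),cv2.resize(b,(320,360),interpolation=2)]))
E
```

```text
{'time': np.float64(6.85), 'tool_pos': array([0.5356, 0.1642, 0.0735]), 'ee_rot': array([-3.1407e+00,  2.0000e-03,  2.8306e+00]), 'width': np.float64(0.0394), 'finger_force': np.float64(29.9841), 'wrist_force': array([-1.4282, -2.9664,  6.615 ]), 'wrist_torque': array([-0.6342,  0.3652,  0.0164])}
```

View pics/c4.png

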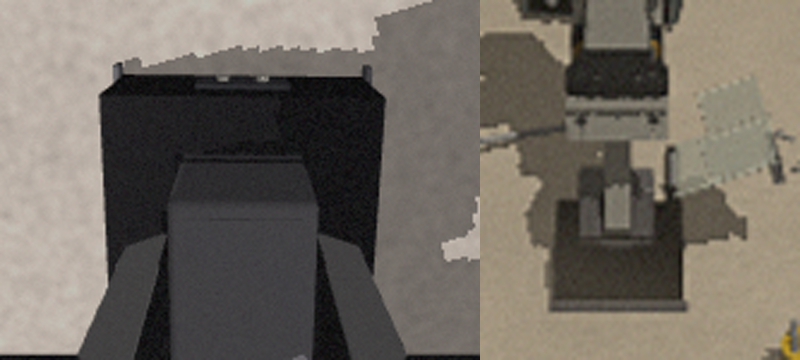

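The pads sit squarely on both buttons. I lift gently first.

Request:
{"method": "drive_tool", "body": {
  "series": [
    [0.03,[0,0,-0.004],[0,0,0]],
    [0.03,[0,0,-0.008],[0,0,0]],
    [0.03,[0,0,-0.012],[0,0,0]],
    [0.03,[0,0,-0.016],[0,0,0]],
    [0.03,[0,0,-0.02],[0,0,0]]
  ]
}}

```text
time: 7.58
tool_pos: [0.5348, 0.1652, 0.0921]
ee_rot: [3.142, -0.001, 2.831]
wrist_force: [-0.1, -0.1, -4.0]
width: 0.0392
finger_force: 30.0
```

Request:
{"method": "drive_tool", "body": {
  "series": [
    [0.03,[0,0,-0.01],[0,0,0]],
    [0.03,[0,0,-0.025],[0,0,0]],
    [0.03,[0,0,-0.045],[0,0,0]],
    [0.03,[0,0,-0.065],[0,0,0]],
    [0.03,[0,0,-0.085],[0,0,0]]
  ]
}}

```text
time: 8.2
tool_pos: [0.5352, 0.1652, 0.179]
ee_rot: [3.141, 0.001, 2.831]
wrist_force: [-0.0, -0.1, -3.3]
width: 0.0393
finger_force: 30.0
```

Request:
{"method": "drive_tool", "body": {
  "series": [
    [0.03,[0,0,-0.025],[0,0,0]],
    [0.03,[0,0,-0.05],[0,0,0]],
    [0.03,[0,0,-0.075],[0,0,0]],
    [0.03,[0,0,-0.09],[0,0,0]],
    [0.03,[0,0,-0.095],[0,0,0]]
  ]
}}

```text
time: 8.82
tool_pos: [0.5354, 0.1651, 0.2736]
ee_rot: [3.14, 0.002, 2.831]
wrist_force: [-0.2, 0.5, -4.1]
width: 0.0391
finger_force: 30.0
```

Request:
{"method": "drive_tool", "body": {
  "series": [
    [0.03,[0,0,0],[0,0,0]],
    [0.03,[0,0,0],[0,0,0]],
    [0.03,[0,0,0],[0,0,0]],
    [0.03,[0,0,0],[0,0,0]]
  ]
}}

```text
time: 9.32
tool_pos: [0.5349, 0.165, 0.2714]
ee_rot: [-3.141, -0.001, 2.831]
wrist_force: [0.2, 0.4, -3.8]
width: 0.0388
finger_force: 30.0
```

```bash
python3 - <<'E'
from h import *
o=robot.get_obs();print({k:np.round(o[k],4) for k in("time","tool_pos","ee_rot","width","finger_force","wrist_force")})
w=imaging.snapshot("scene")[...,::-1][90:240,300:450];b=imaging.snapshot("side")[...,::-1][70:220,220:370]
cv2.imwrite("pics/c5.png",cv2.resize(np.hstack([w,b]),(800,400),interpolation=2))
print(proj(imaging.get_calibration("side"),[.5345,.1665,.2])-[220,70])
E
```

```text
{'time': np.float64(9.325), 'tool_pos': array([0.5349, 0.165 , 0.2714]), 'ee_rot': array([-3.1411e+00, -1.0000e-03,  2.8308e+00]), 'width': np.float64(0.0388), 'finger_force': np.float64(29.9822), 'wrist_force': array([ 0.166 ,  0.4332, -3.7755])}
[72.53940584 60.82278201]
```

View pics/c5.png

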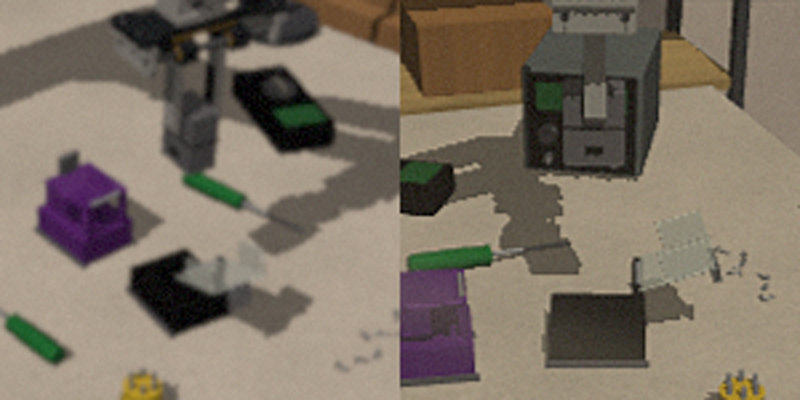

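The cassette is out, upright and still pinched by both catches. Its underside is at side crop row 165, which puts it about 0.2 m above the bench, over the dock. The cap is open and nothing else looks disturbed, so I hand the job in.

```bash
python3 -c "
from bench import robot
print(robot.close_job())"
```

```text
the job is handed in; nothing more can be done
None
```

The job is handed in at about 9.4 s on the robot's clock: the cap is fully back, and the cassette is unlocked and held upright by both catches about 20 cm above its dock, with nothing else seen to move.

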